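# Lay out the dissecting board for the next specimen

## Robot

A 7-joint arm with a two-finger parallel gripper is mounted at the origin on a cart in front of the work surface, level with it; the furniture and walls round the work are solid. World frame = base frame: x ahead of the robot, y to its left, z up, the work surface at z = 0. Lengths are in m, angles in rad, forces in N, time in s.
With the tool pointing down it reaches from about 0.4 to 0.85 m from the base axis. Payload 4.5 kg.
Tool frame: the origin (TCP) lies midway between the tips of the shut fingers; the grasp point (between the pads) lies 19 mm behind it; z points along the fingers, y is the direction in which the jaws open and shut (so a half turn about z gives the same grasp; the last joint's range is limited). The gripper opens to 88 mm and grips with 3 to 60 N. Pads are 18 mm wide; open, the fingers measure 123 mm over their backs; the gripper's body (75 mm by 187 mm) begins 45 mm behind the grasp point.
Start: joints at [-1.195, 0.689, -0.195, 1.565, 0.157, 0.902, -0.215], TCP at [0.209, 0.589, 0.239] pointing down, gripper open.
Joint ranges: [-3.01, 3.01], [-0.46, 2.08], [-1.47, 1.51], [0.13, 2.56], [-1, 4.14], [0.04, 2.09], [-2.66, 2.66]. Speed limits (rad/s): [2.57, 2.57, 3.14, 3.14, 3.14, 3.14, 3.14].

## Interface

Orientations are given as a unit quaternion [x, y, z, w].
In Python, from plant import r, viewer gives the robot as it stands.
- The arm moves only by the tool play_rows, never from a script. Its argument "commands" is a list of rows, each an object with "delta_rot": the turn, a rotation vector about the tool's x, y, z normalised to -1 to 1, where 1 is pi rad, a list of three; "travel": the shift along the tool's x, y, z normalised to -1 to 1, where 1 is 15 cm, a list of three; "gripper": the opening, from -1 (shut) to 1 (fully open). In form: [{"delta_rot": [wx, wy, wz], "travel": [x, y, z], "gripper": gripper}, ...]. A call has 1 to 12 rows; each row is the pose to reach, as a shift and turn from the pose commanded when the call began, along the tool's axes at that moment, turning the shorter way round; what a row does not reach only later rows make up. A row lasts 1/8 s, in which the tool goes at most 62.5 mm and 10.7 degrees, less where a joint would pass 70% of its speed; a pose out of reach is approached as far as the arm can. A call with a number of a shift or a turn outside -1 to 1 is refused whole. A call with a gripper value outside its range is refused whole. The fingers move at their own pace and stop on an object; "force" is the grip in N (left out, the last holds). Time passes only in rows, so rows that repeat a pose let the fingers close. It gives the time, the measured TCP pose, the force and the opening at its end, in the units of the state.
- r.get_state(): the state, without advancing time (a new reading comes with each control period).
- viewer.snapshot(name): name is "scene" or "top" or "wrist"; returns a dict with "color" (400x640x3 uint8, red, green, blue), "z_map" (400x640 float32, m along the optical axis (not along the pixel's ray), 0 where there is no reading), "fx", "fy", "cx", "cy" (pixels), "distortion" ([k1, k2, p1, p2, k3] as OpenCV has them; the pictures are not rectified), "origin" and "attitude" of the camera in the world. Camera axes: x right, y up, looking along -z (the intrinsics and any distortion apply to the point x, -y, -z); pixel columns grow to the right and rows downward; lengths in m; the calibration is good to about 2 mm. A picture is of the moment at which its call begins.
- r.finish_job(): hands the job in, once; it reports no verdict.
Trained networks look in the newest picture that a camera, given by its name, has taken for a name from the list of things; names that differ only in an ending like _2 or _b are one class to them, and where a whole thing is asked for, a point or a joint stands for the part that bears it (a point fixed in the world has none). Each returns a list of dicts, best first, with "conf" (0 to 1); they miss things now and then, are a little off and sometimes report something else, mostly with a low value. They report only what shows in the picture. A call takes as long as a camera call. They do not tell look-alikes from the thing itself.
- viewer.outline_of(camera, label): "pixels" (400x640 bool, what is visible of it) and "at" ([column, row] in pixels, amid what is visible of it).
- viewer.pinpoint(camera, label): "at" ([column, row] in pixels: a listed point, or the origin of a listed thing).
The state is a dict: "clock": time; "q": joint angles; "qd": joint speeds; "joint_torque": joint torques, N m; "tool_pos": TCP position; "eef_rot": TCP orientation; "contact_force": force on the tool from outside, world axes, zero at the start; "moment": the same for the moment, N m; "opening": opening from 0.0 (shut) to 1.0 (fully open).
Only numpy, scipy, OpenCV 4.12 (cv2) and the standard library are available. Lean on these libraries where they do the work, as an engineer would, in place of code of your own. Each camera call takes 0.05 s, during which the arm holds its last target. There are 200 camera calls.

## Task

Lay out the white board for the next dissection. Lay the three instruments across the notched rest so that they sit down in their notches with their tips pointing away from you: the needle probe in the middle, the short steel forceps in the notch to its left and the long blue tweezers in the notch to its right. Stand the wax dish on the board squarely behind the middle of the rest, its long side facing the tips and about 70 mm between rest and dish, and the brown vial upright about 30 mm to the left of the dish, level with its middle; leave the beaker and the petri dish where they are.

Things in the scene. Friction and masses are not known exactly. Their poses are not given: they have to be found in the camera images.
- the_board: White plastic dissecting board lying flat on the bench in front of the robot, left of the microscope's head, 240 (x) x 230 (y) x 10 mm, fixed. Origin: centre of its underside, so its top is 10 mm above the origin. Its x axis points away from the robot, give or take 0.2 rad.
- rest: Grey aluminium rest fixed on the board: base plate 80 (x) x 162 (y), top at z 6 mm; two 8 mm rails along y at x = -32 and +32 mm, each with 3 notches at y = +50 (left), 0, -50 (right). A tool lies along x across both rails. Notch floor 14 mm wide at z 18, flaring to 34 at the tooth tops, z 34. Origin: centre of underside, on the board. +x points away from the robot (behind), +y left; yaw to 0.25.
- forceps: Short bright steel forceps, 10 mm wide, 11 mm high, 114 mm long, 16 g, lying on the bench left of the board, tips away from the robot. Origin: underside, middle of the length. Tips at -y, butt at +y. Balance point at y = +8 mm. It bears on rails only from y = -39 to +55 mm; the fine tips bear nothing.
- needle_probe: Dissecting needle, 130 mm long in all, lying on the bench left of the board, tips away from the robot: grey handle 8 mm wide and high, then a thin needle; 12 g. Origin: underside, middle of the length. The needle tip is at -y. The handle, the only part to grip or rest on a rail, runs from y = -25 to +65 mm; its middle and balance point is at y = +20 mm.
- tweezers: Long blue tweezers, 10 mm wide, 11 mm high, 138 mm long, 16 g, lying on the bench left of the board, tips away from the robot. Origin: underside, middle of the length. Tips at -y, butt at +y. Balance point at y = +10 mm. It bears on rails only from y = -47 to +67 mm.
- wax_dish: Small white tray with a black wax bed, 59 (x) x 84 (y) mm, seen 19 mm high (firm to grip up to 11 mm), 45 g, on the bench left of the board. Grip across the short side. Origin: centre of its underside; long side along y.
- vial: Small brown glass vial with a crimp cap standing upright on the bench at the left, 24 mm diameter, 51 mm high (body up to 41 mm, cap narrower), 22 g. Origin: centre of its underside. Its yaw means nothing.
- glass_beaker: Clear 50 ml glass beaker standing on the bench at the left, well back, 45 mm diameter, 56 mm high, loose. Bystander. Origin: centre of its underside.
- petri: Single flat closed petri dish on the bench at the far left, 61 mm diameter, 16 mm high, loose. Bystander. Origin: centre of its underside.
- microscope: Stereo microscope, fixed. Its head is swung aside to the right of the board: it hangs 0.13 to 0.45 m above the bench over x > 0.54 m, y < -0.02 m, and further back (x > 0.85 m) the stand. Keep the wrist clear of it. Origin: on the bench under its stand.
There are look-alikes about, which are no part of the job. Leave any yellow look-alike of the vial alone. What is shaped like the needle_probe but green is not meant.

How it is judged:
At the end, for the whole second after the job is handed in: Each instrument level in its notches (10 mm, 0.15 rad), tips away; dish flat on the board, centre 115-165 mm behind the rest's, 15 mm off its middle line at most, long side along it (0.2 rad); vial upright on the board, 64-104 mm left of the dish's centre (20 mm fore and aft); all at rest (y of forceps in the frame of rest between 0.04 and 0.06 m and x of forceps in the frame of rest between -0.012 and 0.03 m and z of forceps in the frame of rest between 0.012 and 0.025 m and angle between each of forceps, needle_probe, tweezers's own z axis and vertical below 0.12 rad and angle between the y axis of each of forceps, needle_probe, tweezers and the x axis of rest, either way round below 0.15 rad and y of wax_dish in the frame of forceps below -0.05 m and linear speed of each of forceps, needle_probe, tweezers, wax_dish, vial below 0.02 m/s and y of needle_probe in the frame of rest between -0.01 and 0.01 m and x of needle_probe in the frame of rest between -0.002 and 0.04 m and z of needle_probe in the frame of rest between 0.012 and 0.025 m and y of wax_dish in the frame of needle_probe below -0.05 m and y of tweezers in the frame of rest between -0.06 and -0.04 m and x of tweezers in the frame of rest between -0.012 and 0.035 m and z of tweezers in the frame of rest between 0.012 and 0.025 m and y of wax_dish in the frame of tweezers below -0.05 m and x of wax_dish in the frame of rest between 0.115 and 0.165 m and y of wax_dish in the frame of rest between -0.015 and 0.015 m and angle between the y axis of wax_dish and the y axis of rest, either way round below 0.2 rad and angle between each of wax_dish, vial's own z axis and vertical below 0.05 rad and z of each of wax_dish, vial in the frame of the_board below 0.015 m and x of vial in the frame of wax_dish between -0.02 and 0.02 m and horizontal distance between vial and wax_dish between 0.064 and 0.104 m and y of vial in the frame of rest above 0.04 m and z of vial in the frame of the_board above 0.006 m); the robot touches nothing.
It fails at once if the beaker is pushed or tipped (distance of glass_beaker from where it was at the start of the episode above 0.015 m or angle between glass_beaker's own z axis and vertical above 0.3 rad).
It fails at once if the petri dish is pushed (distance of petri from where it was at the start of the episode above 0.015 m).
It also fails if it takes over 99 s, if anything falls off the work surface, if the arm or the gripper's body presses on something with over 40 N, if the wrist force passes 120 N, or if a joint passes its speed limit or range.

## Working session

There is one attempt and no reset: what is moved stays moved. The work goes in short steps, Python scripts to look and compute and a tool call to move; the robot and the scene stay as the last step left them, time stands still between calls to the robot, and variables do not carry over. Pictures are saved under pics/ and viewed, about 12 in all and at most 16, crops included, and the job is handed in when it is done.

Besides the shell and the picture viewer there is one more tool, called after "Emit:" as a command line: name --argument value ..., lists and objects as JSON in quotes. play_rows: Moves the arm, as the interface text tells. Its arguments: {"type":"object","properties":{"commands":{"type":"array","items":{"type":"object","properties":{"delta_rot":{"type":"array","items":{"type":"number","minimum":-1,"maximum":1}},"travel":{"type":"array","items":{"type":"number","minimum":-1,"maximum":1}},"gripper":{"type":"number"}}}},"force":{"type":"number"}},"required":["commands"]}

```bash
ls; mkdir -p pics; cat > h.py <<'E'
import numpy as np, cv2
from scipy.spatial.transform import Rotation as R
from plant import r, viewer
def rot(a):
    a=np.array(a,float)
    return a if a.shape==(3,3) else R.from_quat(a).as_matrix()
def cloud(s):
    h,w=s["z_map"].shape
    u,v=np.meshgrid(np.arange(w),np.arange(h))
    K=np.array([[s["fx"],0,s["cx"]],[0,s["fy"],s["cy"]],[0,0,1.]])
    p=cv2.undistortPoints(np.stack([u,v],-1).reshape(-1,1,2).astype(np.float64),K,np.array(s["distortion"],float)).reshape(h,w,2)
    z=s["z_map"].astype(float)
    P=np.stack([p[...,0]*z,-p[...,1]*z,-z],-1)
    W=P@rot(s["attitude"]).T+np.array(s["origin"]); W[z==0]=np.nan
    return W
def ray(s,uv):
    K=np.array([[s["fx"],0,s["cx"]],[0,s["fy"],s["cy"]],[0,0,1.]])
    p=cv2.undistortPoints(np.array([[uv]],float),K,np.array(s["distortion"],float)).ravel()
    return np.array(s["origin"]),rot(s["attitude"])@np.array([p[0],-p[1],-1])
def at_z(s,uv,z):
    o,d=ray(s,uv); return o+d*(z-o[2])/d[2]
def save(s,name): cv2.imwrite("pics/"+name,cv2.cvtColor(s["color"],cv2.COLOR_RGB2BGR))
E
python3 - <<'E'
from h import *
st=r.get_state(); print({k:np.round(v,3) for k,v in st.items()})
for c in ["scene","top","wrist"]:
    s=viewer.snapshot(c); print(c,np.round(s["origin"],3),np.round(rot(s["attitude"]),3).tolist(),s["fx"]); save(s,c+"0.png")
    if c=="wrist":continue
    W=cloud(s)
    for l in ["the_board","rest","forceps","needle_probe","tweezers","wax_dish","vial","glass_beaker","petri"]:
        for d in viewer.outline_of(c,l)[:3]:
            m=d["pixels"]&np.isfinite(W[...,0]); P=W[m]
            if len(P)<5: continue
            u=np.array(d["at"]); 
            rc=cv2.minAreaRect(P[:,:2].astype(np.float32)*1000)
            print(c,l,round(d["conf"],2),"px",u,"med",np.round(np.median(P,0),3),"z95",np.round(np.percentile(P[:,2],95),3),"rect",np.round(rc[0]),np.round(rc[1]),round(rc[2],1),"col",s["color"][d["pixels"]].mean(0).astype(int))
E
```

```text
pics
{'clock': np.float64(0.0), 'q': array([-1.195,  0.69 , -0.194,  1.566,  0.157,  0.902, -0.215]), 'qd': array([-0.   , -0.   ,  0.002,  0.001,  0.001, -0.001,  0.001]), 'joint_torque': array([ 0.0000e+00, -5.2757e+01, -1.2670e+00, -1.5343e+01, -5.3000e-02,
        7.0000e-03,  0.0000e+00]), 'tool_pos': array([0.209, 0.588, 0.238]), 'eef_rot': array([ 0.17 ,  0.985, -0.001, -0.   ]), 'contact_force': array([ 0.429, -0.7  , -0.042]), 'moment': array([ 0.005, -0.009,  0.038]), 'opening': np.float64(1.003)}
scene [0.232 0.842 0.518] [[-0.859, 0.281, -0.428], [-0.512, -0.493, 0.703], [-0.013, 0.823, 0.567]] 364.6777051645038
scene the_board 0.89 px [369.2 194.2] med [0.541 0.116 0.01 ] z95 0.011 rect [528.  60.] [247. 255.] 2.6 col [240 240 238]
scene rest 0.93 px [403.2 189.3] med [0.467 0.059 0.017] z95 0.043 rect [470.  29.] [ 86. 201.] 8.5 col [160 165 168]
scene forceps 0.71 px [373.9 245.8] med [0.445 0.281 0.004] z95 0.012 rect [447. 279.] [ 14. 109.] 72.0 col [221 219 214]
scene needle_probe 0.66 px [366.2 269.5] med [0.43  0.35  0.007] z95 0.009 rect [433. 351.] [84. 10.] 11.
[... 1714 characters left out ...]
0.59 px [234.8 266.9] med [0.473 0.443 0.007] z95 0.013 rect [473. 442.] [83. 59.] 83.4 col [94 95 99]
top vial 0.48 px [271.5 208.4] med [0.597 0.356 0.047] z95 0.053 rect [603. 356.] [22. 30.] 63.5 col [155 127 126]
top glass_beaker 0.98 px [269.5 163.9] med [0.705 0.368 0.024] z95 0.056 rect [702. 367.] [45. 43.] 1.8 col [154 157 158]
top glass_beaker 0.55 px [494.8  97.2] med [ 0.725 -0.023  0.339] z95 0.422 rect [847. -90.] [686. 380.] 48.1 col [153 154 151]
top petri 0.96 px [223.9 207.7] med [0.608 0.469 0.005] z95 0.008 rect [609. 470.] [54. 49.] 46.6 col [229 223 176]
wrist [0.145 0.613 0.384] [[0.335, -0.908, -0.253], [0.942, 0.323, 0.089], [0.001, -0.268, 0.963]] 311.0122539423513
```

View pics/top0.png

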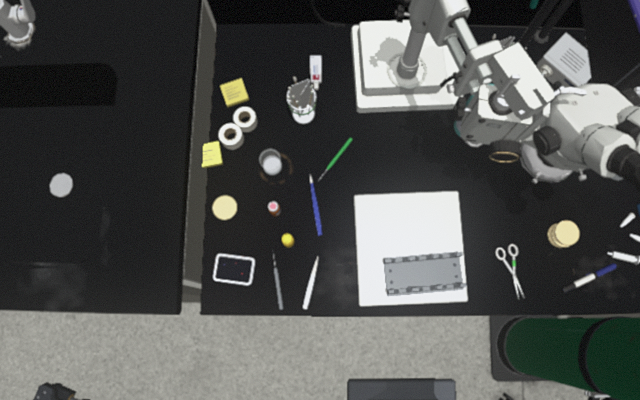

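View pics/scene0.png

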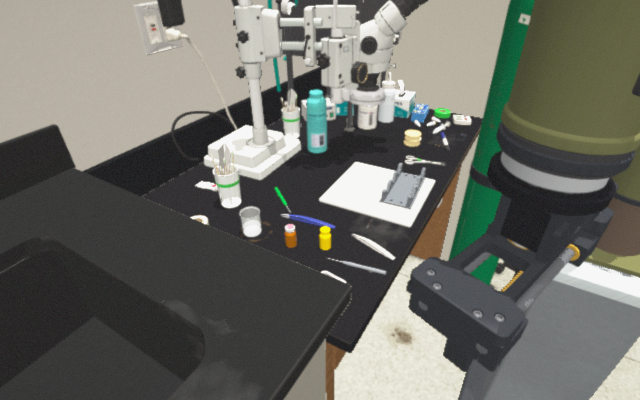

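Top view: forceps (312,283), grey probe (278,278), tweezers (316,205), brown vial (273,208), yellow decoy (288,240), green decoy (337,155), dish (234,268), rest (424,273). Now I'll get the refined axes.

```bash
cat >> h.py <<'E'
def comp(s,seed,thr,z,mode="bright",rad=75):
    """connected blob near seed px -> world xy at height z, PCA axis (pointing to +x), extents along it"""
    c=s["color"].astype(int); g=c.max(2)
    m=(g>thr).astype(np.uint8)
    yy,xx=np.mgrid[:400,:640]; m[(abs(xx-seed[0])>rad)|(abs(yy-seed[1])>rad)]=0
    n,l=cv2.connectedComponents(m)
    d=np.where(m>0,(xx-seed[0])**2+(yy-seed[1])**2,1e9); k=l.flat[d.argmin()]
    v,u=np.nonzero(l==k)
    P=np.array([at_z(s,(a,b),z)[:2] for a,b in zip(u,v)])
    mu=P.mean(0); w,V=np.linalg.eigh(np.cov((P-mu).T)); ax=V[:,1]*np.sign(V[0,1]); t=(P-mu)@ax; n=(P-mu)@np.array([-ax[1],ax[0]])
    return mu,ax,t,n,len(P)
E
python3 - <<'E'
from h import *
s=viewer.snapshot("top"); W=cloud(s)
for nm,seed,thr in [("forceps",(312,283),90),("probe",(278,278),60),("tweezers",(316,205),60),("dish",(218,268),110)]:
    mu,ax,t,n,N=comp(s,seed,thr,0.008)
    print(nm,N,"mean",np.round(mu*1000),"ang",round(np.degrees(np.arctan2(ax[1],ax[0])),1),"ends",np.round((mu+ax*t.min())*1000),np.round((mu+ax*t.max())*1000),"len",np.round(np.ptp(t)*1000),"wid",np.round(np.ptp(n)*1000))
m=(W[...,2]>0.036)&(W[...,2]<0.05)&(abs(W[...,0]-.465)<.08)&(abs(W[...,1]-.04)<.12)
P=W[m]; print("teeth",len(P)); print(np.round(cv2.boxPoints(cv2.minAreaRect(P[:,:2].astype(np.float32)*1000))), cv2.minAreaRect(P[:,:2].astype(np.float32)*1000))
for c in ["top","scene"]:
    s=viewer.snapshot(c)
    for l,z in [("rest",.01),("vial",0),("wax_dish",0),("forceps",0),("needle_probe",0),("tweezers",0),("the_board",0)]:
        for d in viewer.pinpoint(c,l)[:2]: print(c,l,round(d["conf"],2),np.round(d["at"]),np.round(at_z(s,d["at"],z)[:2]*1000))
E
```

```text
forceps 301 mean [440. 279.] ang -13.7 ends [390. 291.] [502. 264.] len 115.0 wid 13.0
probe 243 mean [441. 349.] ang 9.6 ends [390. 340.] [508. 360.] len 120.0 wid 11.0
tweezers 349 mean [608. 270.] ang 9.7 ends [546. 259.] [683. 283.] len 139.0 wid 14.0
dish 429 mean [473. 443.] ang 80.5 ends [466. 400.] [480. 486.] len 88.0 wid 63.0
teeth 369
[[422. 120.]
 [435. -42.]
 [508. -36.]
 [495. 126.]] ((464.955078125, 41.8763542175293), (72.89302062988281, 162.09512329101562), 4.772440433502197)
top rest 0.66 [422. 270.] [473.  43.]
top vial 0.63 [315. 204.] [616. 270.]
top vial 0.56 [274. 208.] [606. 360.]
top wax_dish 0.7 [235. 267.] [477. 441.]
top forceps 0.79 [312. 283.] [444. 275.]
top needle_probe 0.67 [274. 278.] [456. 358.]
top needle_probe 0.64 [333. 159.] [719. 230.]
top tweezers 0.8 [316. 203.] [618. 269.]
top the_board 0.92 [409. 249.] [518.  67.]
top the_board 0.52 [236. 268.] [475. 438.]
scene rest 0.85 [406. 190.] [459.  42.]
scene vial 0.74 [288. 241.] [616. 356.]
scene vial 0.66 [324. 246.] [540. 328.]
scene forceps 0.58 [370. 248.] [449. 286.]
scene needle_probe 0.58 [355. 268.] [451. 357.]
scene needle_probe 0.4 [282. 201.] [721. 232.]
scene tweezers 0.68 [309. 220.] [618. 266.]
scene the_board 0.65 [378. 195.] [518.  85.]
```

View pics/wrist0.png

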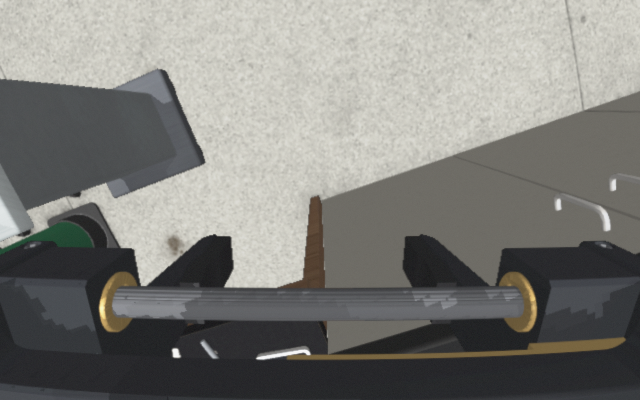

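```bash
cat > plan.py <<'E'
import json, math
from h import *
def pose():
    st=r.get_state(); Rm=rot(st["eef_rot"]); return np.array(st["tool_pos"]),math.degrees(math.atan2(Rm[1,0],Rm[0,0])),st
def plan(wps,start=None):
    """wps: (x,y,z mm, theta_x deg, grip mm opening, settle rows); prints the calls"""
    if start is None: p,th,st=pose(); p=p*1000
    else: p,th=np.array(start[:3],float),start[3]
    print("from",np.round(p),round(th,1))
    base=None
    for x,y,z,t,g,n in wps:
        tgt=np.array([x,y,z],float); G=round(2*g/88-1,2)
        while True:
            if base is None: base=(p.copy(),th); rows=[]
            b,bt=base; a=math.radians(bt)
            X=np.array([math.cos(a),math.sin(a),0]); Y=np.array([math.sin(a),-math.cos(a),0])
            d=tgt-b; v=np.array([d@X,d@Y,-d[2]]); w=-((t-bt+180)%360-180)
            f=1.
            if abs(v).max()>149:
                if rows: print("CALL",rows); base=None; continue
                f=0.99/math.ceil(abs(v).max()/149) if abs(v).max()>149 else 1
            tv=np.round(v*f/150,3); rw=round(w*f/180,3)
            newp=b+(X*tv[0]+Y*tv[1]-np.array([0,0,tv[2]]))*150; newt=bt-rw*180
            k=max(1,math.ceil(max(np.linalg.norm(newp-p)/60,abs(newt-th)/10.3)))+(n if f==1 else 0)
            if rows and sum(q for *_,q in rows)+k>12: print("CALL",rows); base=None; continue
            rows.append((tv.tolist(),rw,G,k)); p,th=newp,newt
            if f==1: break
            print("CALL",rows); base=None
    if rows: print("CALL",rows)
    print("end",np.round(p,1),round(th,1))
E
python3 - <<'E'
from plan import *
plan([(438,279.5,120,166.3,88,1),(438,279.5,30,166.3,40,2)])
E
```

```text
from [209. 589. 239.] 160.4
CALL [([-0.702, -0.473, 0.261], -0.011, 1.0, 3)]
CALL [([-0.688, -0.499, 0.263], -0.011, 1.0, 3)]
CALL [([-0.685, -0.533, 0.268], -0.011, 1.0, 4), ([-0.685, -0.533, 0.868], -0.011, -0.09, 4)]
end [438.1 279.5  29.9] 166.4
```

Emit:
play_rows --commands '[{"travel": [-0.702, -0.473, 0.261], "delta_rot": [0, 0, -0.011], "gripper": 1}, {"travel": [-0.702, -0.473, 0.261], "delta_rot": [0, 0, -0.011], "gripper": 1}, {"travel": [-0.702, -0.473, 0.261], "delta_rot": [0, 0, -0.011], "gripper": 1}]' --force 20

```text
clock: 2.28
tool_pos: [0.2887, 0.4812, 0.1983]
eef_rot: [0.157, 0.988, -0.003, 0.001]
contact_force: [-0.1, -0.5, 0.5]
opening: 1.003
```

Emit:
play_rows --commands '[{"travel": [-0.688, -0.499, 0.263], "delta_rot": [0, 0, -0.011], "gripper": 1}, {"travel": [-0.688, -0.499, 0.263], "delta_rot": [0, 0, -0.011], "gripper": 1}, {"travel": [-0.688, -0.499, 0.263], "delta_rot": [0, 0, -0.011], "gripper": 1}]'

```text
clock: 2.65
tool_pos: [0.3632, 0.3797, 0.1591]
eef_rot: [0.139, 0.99, -0.002, 0.0]
contact_force: [0.2, 0.8, -0.3]
opening: 1.0
```

Emit:
play_rows --commands '[{"travel": [-0.685, -0.533, 0.268], "delta_rot": [0, 0, -0.011], "gripper": 0}, {"travel": [-0.685, -0.533, 0.268], "delta_rot": [0, 0, -0.011], "gripper": 0}, {"travel": [-0.685, -0.533, 0.268], "delta_rot": [0, 0, -0.011], "gripper": 0}, {"travel": [-0.685, -0.533, 0.268], "delta_rot": [0, 0, -0.011], "gripper": 0}]'

```text
clock: 3.15
tool_pos: [0.4382, 0.2809, 0.1201]
eef_rot: [0.119, 0.993, 0.001, 0.0]
contact_force: [-0.4, 0.1, 0.1]
opening: 0.563
```

```bash
python3 - <<'E'
from plan import *
print(pose()[:2])
s=viewer.snapshot("wrist"); save(s,"wrist1.png")
for l in ["forceps","needle_probe","rest"]:
    for d in viewer.outline_of("wrist",l)[:2]:
        v,u=np.nonzero(d["pixels"]); P=np.array([at_z(s,(a,b),.009)[:2] for a,b in zip(u,v)])*1000
        rc=cv2.minAreaRect(P.astype(np.float32)); print(l,round(d["conf"],2),np.round(d["at"]),np.round(rc[0]),np.round(rc[1]),round(rc[2],1))
E
```

```text
(array([0.43815992, 0.28092645, 0.1200816 ]), 166.3513388912243)
forceps 0.62 [318. 192.] [445. 280.] [ 10. 109.] 75.7
needle_probe 0.8 [393. 174.] [435. 348.] [87.  8.] 9.9
rest 0.57 [ 97. 245.] [439.  71.] [33. 98.] 9.2
```

View pics/wrist1.png

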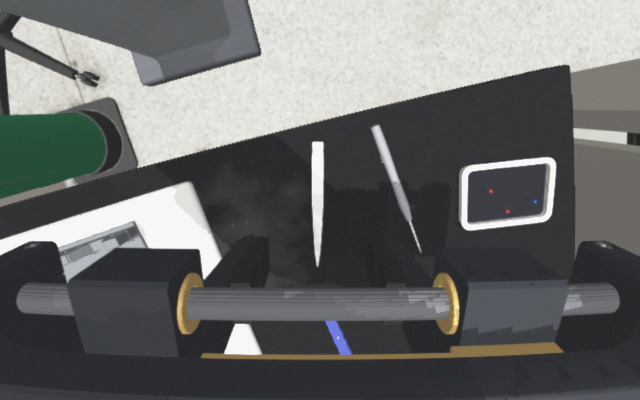

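Forceps run (318,142)–(318,265), upright in the wrist view, so the jaws are aligned with it. Descending.

Emit:
play_rows --commands '[{"travel": [0, 0.003, 0.4], "delta_rot": [0, 0, 0], "gripper": 0}, {"travel": [0, 0.003, 0.7], "delta_rot": [0, 0, 0], "gripper": 0}, {"travel": [0, 0.003, 0.78], "delta_rot": [0, 0, 0], "gripper": 0}, {"travel": [0, 0.003, 0.785], "delta_rot": [0, 0, 0], "gripper": 0}, {"travel": [0, 0.003, 0.785], "delta_rot": [0, 0, 0], "gripper": -1}, {"travel": [0, 0.003, 0.785], "delta_rot": [0, 0, 0], "gripper": -1}, {"travel": [0, 0.003, 0.785], "delta_rot": [0, 0, 0], "gripper": -1}, {"travel": [0, 0.003, 0.785], "delta_rot": [0, 0, 0], "gripper": -1}]' --force 15

```text
clock: 4.35
tool_pos: [0.4385, 0.2801, 0.0027]
eef_rot: [0.119, 0.993, 0.0, 0.0]
contact_force: [0.6, 0.4, 4.0]
opening: 0.097
```

Emit:
play_rows --commands '[{"travel": [0, 0, -0.3], "delta_rot": [0, 0, 0], "gripper": -1}, {"travel": [0, 0, -0.7], "delta_rot": [0, 0, 0], "gripper": -1}, {"travel": [0, 0, -0.7], "delta_rot": [0, 0, 0], "gripper": -1}]'

```text
clock: 4.72
tool_pos: [0.4403, 0.2814, 0.1109]
eef_rot: [0.119, 0.993, 0.003, 0.003]
contact_force: [0.2, -0.2, 0.1]
opening: 0.098
```

```bash
python3 - <<'E'
from plan import *
ex=np.array([np.cos(np.radians(4.7)),np.sin(np.radians(4.7))]);ey=np.array([-ex[1],ex[0]]);c=np.array([465,42.])
for n,a,b in [("forceps",0,50),("probe",0,0),("tweez",0,-50),("dish",140,3),("vial",140,87)]: print(n,np.round(c+a*ex+b*ey,1))
print(pose()[:2],pose()[2]["opening"])
s=viewer.snapshot("wrist"); save(s,"wrist2.png")
x,y=(c+50*ey)
plan([(x,y,105,184.7,0,2),(x,y,60,184.7,0,2)])
E
```

```text
forceps [460.9  91.8]
probe [465.  42.]
tweez [469.1  -7.8]
dish [604.3  56.5]
vial [597.4 140.2]
(array([0.44030475, 0.28140195, 0.11093749]), 166.31895657706517) 0.09831953808348848
from [439. 280. 109.] 166.3
CALL [([-0.217, -0.588, 0.013], -0.051, -1.0, 2)]
CALL [([-0.122, -0.627, 0.013], -0.051, -1.0, 4), ([-0.122, -0.627, 0.313], -0.051, -1.0, 3)]
end [460.9  91.9  60.1] 184.7
```

View pics/wrist2.png

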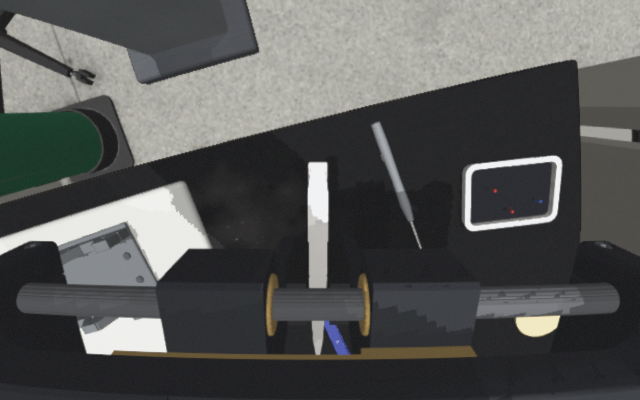

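Forceps held, straight along column 318, opening 8.6 mm. Carrying it to the rest.

Emit:
play_rows --commands '[{"travel": [-0.217, -0.588, 0.013], "delta_rot": [0, 0, -0.051], "gripper": -1}, {"travel": [-0.217, -0.588, 0.013], "delta_rot": [0, 0, -0.051], "gripper": -1}]'

```text
clock: 5.03
tool_pos: [0.4479, 0.1826, 0.1038]
eef_rot: [0.039, 0.999, -0.002, -0.002]
contact_force: [0.2, -0.0, 0.3]
opening: 0.101
```

Emit:
play_rows --commands '[{"travel": [-0.122, -0.627, 0.013], "delta_rot": [0, 0, -0.051], "gripper": -1}, {"travel": [-0.122, -0.627, 0.013], "delta_rot": [0, 0, -0.051], "gripper": -1}, {"travel": [-0.122, -0.627, 0.013], "delta_rot": [0, 0, -0.051], "gripper": -1}, {"travel": [-0.122, -0.627, 0.25], "delta_rot": [0, 0, -0.051], "gripper": -1}, {"travel": [-0.122, -0.627, 0.25], "delta_rot": [0, 0, -0.051], "gripper": -1}]'

```text
clock: 5.65
tool_pos: [0.4581, 0.0925, 0.0658]
eef_rot: [-0.042, 0.999, -0.0, -0.002]
contact_force: [-0.0, -0.6, 0.4]
opening: 0.097
```

```bash
python3 - <<'E'
from plan import *
print(pose()[:2],pose()[2]["opening"])
s=viewer.snapshot("wrist"); save(s,"wrist3.png"); W=cloud(s)
m=(W[...,2]>0.036)&(W[...,2]<0.05)&(abs(W[...,0]-.433)<.02)&(abs(W[...,1]-.04)<.12)
P=W[m]*1000; print(len(P)); 
# near-rail teeth y-extents: histogram of tooth tops
h,e=np.histogram(P[:,1],np.arange(-60,140,4)); print(list(zip(e.astype(int),h)))
l=np.polyfit(P[:,1],P[:,0],1); print("rail line x=",l, "x range",np.percentile(P[:,0],[2,50,98]))
E
```

```text
(array([0.45809469, 0.09245586, 0.0657608 ]), -175.1288995224607) 0.09703226835097213
2312
[(np.int64(-60), np.int64(0)), (np.int64(-56), np.int64(0)), (np.int64(-52), np.int64(0)), (np.int64(-48), np.int64(0)), (np.int64(-44), np.int64(2)), (np.int64(-40), np.int64(85)), (np.int64(-36), np.int64(105)), (np.int64(-32), np.int64(107)), (np.int64(-28), np.int64(139)), (np.int64(-24), np.int64(75)), (np.int64(-20), np.int64(0)), (np.int64(-16), np.int64(0)), (np.int64(-12), np.int64(0)), (np.int64(-8), np.int64(0)), (np.int64(-4), np.int64(0)), (np.int64(0), np.int64(5)), (np.int64(4), np.int64(46)), (np.int64(8), np.int64(96)), (np.int64(12), np.int64(105)), (np.int64(16), np.int64(111)), (np.int64(20), np.int64(127)), (np.int64(24), np.int64(127)), (np.int64(28), np.int64(4)), (np.int64(32), np.int64(0)), (np.int64(36), np.int64(0)), (np.int64(40), np.int64(0)), (np.int64(44), np.int64(0)), (np.int64(48), np.int64(0)), (np.int64(52), np.int64(55)), (np.int64(56), np.int64(108)), (np.int64(60), np.int64(116)), (np.int64(64), np.int64(114)), (np.int64(68), np.int64(118)), (np.int64(72), np.int64(114)), (np.int64(76), np.int64(35)), (np.int64(80), np.int64(0)), (np.int64(84), np.int64(0)), (np.int64(88), np.int64(0)), (np.int64(92), np.int64(0)), (np.int64(96), np.int64(0)), (np.int64(100), np.int64(36)), (np.int64(104), np.int64(114)), (np.int64(108), np.int64(119)), (np.int64(112), np.int64(116)), (np.int64(116), np.int64(114)), (np.int64(120), np.int64(19)), (np.int64(124), np.int64(0)), (np.int64(128), np.int64(0)), (np.int64(132), np.int64(0))]
rail line x= [-9.02351363e-02  4.37869232e+02] x range [424.461116   433.97558821 444.08811865]
```

View pics/wrist3.png

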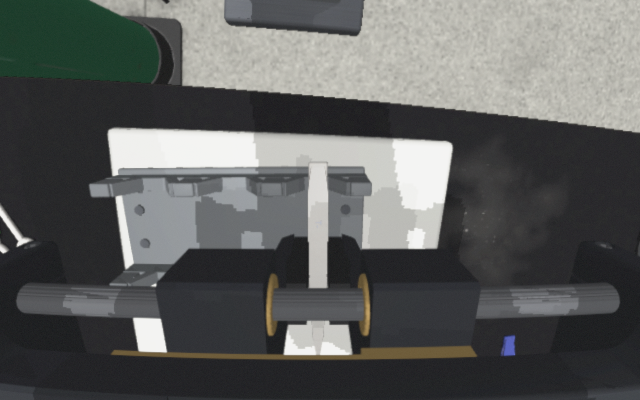

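Wrist view: forceps butt at (318,170), between the teeth at (275,185) and (350,185). The rest fit shifts about 1 mm (centre ≈ (465.5, 43), yaw ≈ 4.9°). Lowering.

Emit:
play_rows --commands '[{"travel": [-0.01, 0.003, 0.1], "delta_rot": [0, 0, 0], "gripper": -1}, {"travel": [-0.01, 0.003, 0.17], "delta_rot": [0, 0, 0], "gripper": -1}, {"travel": [-0.01, 0.003, 0.17], "delta_rot": [0, 0, 0], "gripper": -1}, {"travel": [-0.01, 0.003, 0.17], "delta_rot": [0, 0, 0], "gripper": -1}]'

```text
clock: 6.2
tool_pos: [0.4615, 0.0921, 0.0426]
eef_rot: [-0.041, 0.999, 0.0, 0.0]
contact_force: [-0.1, 0.1, 0.4]
opening: 0.099
```

Emit:
play_rows --commands '[{"travel": [0, 0.006, 0.04], "delta_rot": [0, 0, 0], "gripper": -1}, {"travel": [0, 0.006, 0.07], "delta_rot": [0, 0, 0], "gripper": -1}, {"travel": [0, 0.006, 0.07], "delta_rot": [0, 0, 0], "gripper": -1}, {"travel": [0, 0.006, 0.07], "delta_rot": [0, 0, 0], "gripper": -0.4}, {"travel": [0, 0.006, 0.07], "delta_rot": [0, 0, 0], "gripper": -0.4}, {"travel": [0, 0.006, -0.1], "delta_rot": [0, 0, 0], "gripper": -0.4}, {"travel": [0, 0.006, -0.5], "delta_rot": [0, 0, 0], "gripper": -0.4}, {"travel": [0, 0.006, -0.5], "delta_rot": [0, 0, 0], "gripper": -0.2}]'

```text
clock: 7.2
tool_pos: [0.4633, 0.0936, 0.1205]
eef_rot: [-0.041, 0.999, 0.001, 0.003]
contact_force: [0.7, -0.1, -0.5]
opening: 0.384
```

```bash
python3 - <<'E'
from plan import *
print(pose()[:2],pose()[2]["opening"])
s=viewer.snapshot("wrist"); save(s,"wrist4.png")
plan([(434,348,100,189.7,36,1),(434,348,15,189.7,36,1),(434,348,2,189.7,36,2),(434,348,2,189.7,0,3)])
E
```

```text
(array([0.46332345, 0.09355189, 0.12051609]), -175.3257475750537) 0.3837330717006304
from [462.  93. 119.] -175.3
CALL [([0.025, 0.847, 0.062], -0.014, -0.18, 3)]
CALL [([-0.012, 0.864, 0.063], -0.014, -0.18, 4), ([-0.012, 0.864, 0.63], -0.014, -0.18, 3), ([-0.012, 0.864, 0.717], -0.014, -0.18, 3)]
CALL [([-0.0, -0.0, -0.0], 0.0, -1.0, 4)]
end [433.9 348.1   2. ] -170.3
```

View pics/wrist4.png

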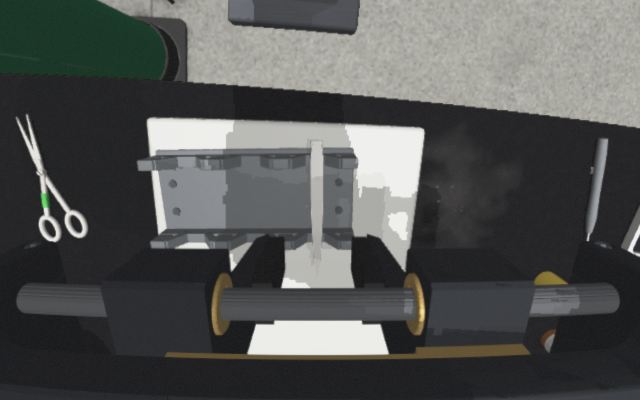

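Forceps (316,140)–(316,262) lie in the left notch of both rails. Next is the probe.

Emit:
play_rows --commands '[{"travel": [0.025, 0.847, 0.062], "delta_rot": [0, 0, -0.014], "gripper": -0.18}, {"travel": [0.025, 0.847, 0.062], "delta_rot": [0, 0, -0.014], "gripper": -0.18}, {"travel": [0.025, 0.847, 0.062], "delta_rot": [0, 0, -0.014], "gripper": -0.18}]'

```text
clock: 7.62
tool_pos: [0.4454, 0.2256, 0.1068]
eef_rot: [-0.068, 0.998, 0.002, -0.0]
contact_force: [0.1, -0.3, -0.2]
opening: 0.412
```

Emit:
play_rows --commands '[{"travel": [-0.012, 0.864, 0.063], "delta_rot": [0, 0, -0.014], "gripper": -0.18}, {"travel": [-0.012, 0.864, 0.063], "delta_rot": [0, 0, -0.014], "gripper": -0.18}, {"travel": [-0.012, 0.864, 0.063], "delta_rot": [0, 0, -0.014], "gripper": -0.18}, {"travel": [-0.012, 0.864, 0.35], "delta_rot": [0, 0, -0.014], "gripper": -0.18}, {"travel": [-0.012, 0.864, 0.5], "delta_rot": [0, 0, -0.014], "gripper": -0.18}, {"travel": [-0.012, 0.864, 0.5], "delta_rot": [0, 0, -0.014], "gripper": -0.18}]'

```text
clock: 8.38
tool_pos: [0.4318, 0.3446, 0.0308]
eef_rot: [-0.085, 0.996, -0.003, -0.002]
contact_force: [-0.9, -0.9, 1.2]
opening: 0.41
```

```bash
python3 - <<'E'
from plan import *
p,t,_=pose(); print(p*1000,t)
s=viewer.snapshot("wrist")
R0=rot(r.get_state()["eef_rot"])
for d in viewer.outline_of("wrist","needle_probe")[:1]:
    v,u=np.nonzero(d["pixels"]); P=np.array([at_z(s,(a,b),.006) for a,b in zip(u,v)])
    q=(P-p)@R0*1000; k=np.polyfit(q[:,0],q[:,1],1); print(d["conf"],"tool x range",np.percentile(q[:,0],[1,99]),"y at x=0",k)
E
```

```text
[431.821129   344.56571869  30.7514699 ] -170.30465933212693
0.73 tool x range [-72.14209867  40.10372922] y at x=0 [1.97314310e-03 3.58313635e+00]
```

Emit:
play_rows --commands '[{"travel": [-0.015, 0.002, 0.1], "delta_rot": [0, 0, 0], "gripper": -0.18}, {"travel": [-0.015, 0.002, 0.2], "delta_rot": [0, 0, 0], "gripper": -0.18}, {"travel": [-0.015, 0.002, 0.215], "delta_rot": [0, 0, 0], "gripper": -0.18}, {"travel": [-0.015, 0.002, 0.215], "delta_rot": [0, 0, 0], "gripper": -1}, {"travel": [-0.015, 0.002, 0.215], "delta_rot": [0, 0, 0], "gripper": -1}, {"travel": [-0.015, 0.002, 0.215], "delta_rot": [0, 0, 0], "gripper": -1}, {"travel": [-0.015, 0.002, 0.215], "delta_rot": [0, 0, 0], "gripper": -1}]'

```text
clock: 9.35
tool_pos: [0.4347, 0.3486, 0.0005]
eef_rot: [-0.085, 0.996, -0.0, -0.0]
contact_force: [-0.2, -0.3, -0.5]
opening: 0.088
```

Emit:
play_rows --commands '[{"travel": [0, 0, -0.3], "delta_rot": [0, 0, 0], "gripper": -1}, {"travel": [0, 0, -0.7], "delta_rot": [0, 0, 0], "gripper": -1}, {"travel": [0, 0, -0.7], "delta_rot": [0, 0, 0], "gripper": -1}]'

```text
clock: 9.72
tool_pos: [0.4366, 0.3504, 0.1094]
eef_rot: [-0.085, 0.996, 0.003, 0.003]
contact_force: [-0.0, -0.1, -0.9]
opening: 0.097
```

```bash
python3 - <<'E'
from plan import *
p,t,_=pose(); print(p*1000,t)
s=viewer.snapshot("wrist"); save(s,"wrist5.png")
R0=rot(r.get_state()["eef_rot"])
for d in viewer.outline_of("wrist","needle_probe")[:1]:
    v,u=np.nonzero(d["pixels"]); P=np.array([at_z(s,(a,b),p[2]+.006) for a,b in zip(u,v)])
    q=(P-p)@R0*1000; k=np.polyfit(q[:,0],q[:,1],1); print(d["conf"],"tool x range",np.percentile(q[:,0],[1,99]),"y at x=0",k)
plan([(465.3,43.2,105,184.9,0,1),(465.3,43.2,48,184.9,0,3)])
E
```

```text
[436.58887877 350.43213876 109.39934419] -170.2809491570884
0.85 tool x range [-44.61322763  43.95392443] y at x=0 [2.06514996e-04 6.85558910e-01]
from [435. 348. 106.] -170.3
CALL [([0.047, -0.673, 0.002], 0.009, -1.0, 2)]
CALL [([0.029, -0.677, 0.002], 0.009, -1.0, 2)]
CALL [([0.01, -0.691, 0.001], 0.009, -1.0, 3), ([0.01, -0.691, 0.381], 0.009, -1.0, 4)]
end [465.2  43.2  48. ] -175.1
```

Emit:
play_rows --commands '[{"travel": [0.047, -0.673, 0], "delta_rot": [0, 0, 0.009], "gripper": -1}, {"travel": [0.047, -0.673, 0], "delta_rot": [0, 0, 0.009], "gripper": -1}]'

```text
clock: 10.07
tool_pos: [0.4438, 0.244, 0.1038]
eef_rot: [-0.07, 0.998, -0.002, -0.002]
contact_force: [0.2, -0.2, -0.8]
opening: 0.093
```

Emit:
play_rows --commands '[{"travel": [0.029, -0.677, 0], "delta_rot": [0, 0, 0.009], "gripper": -1}, {"travel": [0.029, -0.677, 0], "delta_rot": [0, 0, 0.009], "gripper": -1}]'

```text
clock: 10.32
tool_pos: [0.4536, 0.1427, 0.104]
eef_rot: [-0.056, 0.998, -0.002, -0.002]
contact_force: [-0.4, -0.3, 0.1]
opening: 0.089
```

Emit:
play_rows --commands '[{"travel": [0.01, -0.691, 0], "delta_rot": [0, 0, 0.009], "gripper": -1}, {"travel": [0.01, -0.691, 0], "delta_rot": [0, 0, 0.009], "gripper": -1}, {"travel": [0.01, -0.691, 0.2], "delta_rot": [0, 0, 0.009], "gripper": -1}, {"travel": [0.01, -0.691, 0.38], "delta_rot": [0, 0, 0.009], "gripper": -1}, {"travel": [0.01, -0.691, 0.38], "delta_rot": [0, 0, 0.009], "gripper": -1}, {"travel": [0.01, -0.691, 0.38], "delta_rot": [0, 0, 0.009], "gripper": -1}]'

```text
clock: 11.08
tool_pos: [0.4647, 0.0437, 0.0485]
eef_rot: [-0.043, 0.999, -0.0, -0.001]
contact_force: [-0.5, 0.6, -0.2]
opening: 0.09
```

Emit:
play_rows --commands '[{"travel": [0, 0, 0.08], "delta_rot": [0, 0, 0], "gripper": -1}, {"travel": [0, 0, 0.123], "delta_rot": [0, 0, 0], "gripper": -1}, {"travel": [0, 0, 0.123], "delta_rot": [0, 0, 0], "gripper": -1}, {"travel": [0, 0, 0.123], "delta_rot": [0, 0, 0], "gripper": -0.4}, {"travel": [0, 0, 0.123], "delta_rot": [0, 0, 0], "gripper": -0.4}, {"travel": [0, 0, -0.1], "delta_rot": [0, 0, 0], "gripper": -0.4}, {"travel": [0, 0, -0.5], "delta_rot": [0, 0, 0], "gripper": -0.4}, {"travel": [0, 0, -0.5], "delta_rot": [0, 0, 0], "gripper": -0.2}]'

```text
clock: 12.08
tool_pos: [0.4673, 0.0442, 0.1271]
eef_rot: [-0.042, 0.999, 0.001, 0.004]
contact_force: [-0.1, -0.7, -0.1]
opening: 0.385
```

```bash
python3 - <<'E'
from plan import *
print(pose()[:2])
s=viewer.snapshot("wrist"); save(s,"wrist6.png")
plan([(605,270,110,189.7,36,1),(605,270,40,189.7,36,3)])
E
```

```text
(array([0.46733966, 0.04420463, 0.12713894]), -175.15131312041783)
from [466.  44. 125.] -175.2
CALL [([-0.519, 0.706, 0.051], -0.013, -0.18, 3)]
CALL [([-0.558, 0.698, 0.051], -0.014, -0.18, 4), ([-0.558, 0.698, 0.518], -0.014, -0.18, 5)]
end [605. 270.  40.] -170.3
```

View pics/wrist6.png

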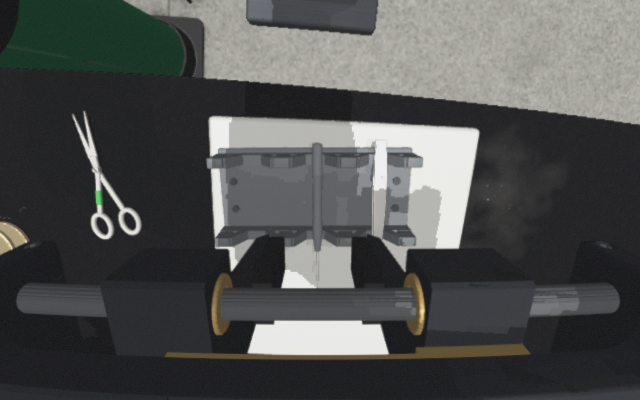

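Probe at (317,143)–(317,245) is in the middle notch, and the forceps at column 380 are in the left one. Next, the tweezers.

Emit:
play_rows --commands '[{"travel": [-0.519, 0.706, 0.051], "delta_rot": [0, 0, -0.013], "gripper": -0.18}, {"travel": [-0.519, 0.706, 0.051], "delta_rot": [0, 0, -0.013], "gripper": -0.18}, {"travel": [-0.519, 0.706, 0.051], "delta_rot": [0, 0, -0.013], "gripper": -0.18}]'

```text
clock: 12.5
tool_pos: [0.5349, 0.1613, 0.1148]
eef_rot: [-0.066, 0.998, 0.002, 0.001]
contact_force: [-0.1, -0.2, 0.2]
opening: 0.41
```

Emit:
play_rows --commands '[{"travel": [-0.558, 0.698, 0.051], "delta_rot": [0, 0, -0.014], "gripper": -0.18}, {"travel": [-0.558, 0.698, 0.051], "delta_rot": [0, 0, -0.014], "gripper": -0.18}, {"travel": [-0.558, 0.698, 0.051], "delta_rot": [0, 0, -0.014], "gripper": -0.18}, {"travel": [-0.558, 0.698, 0.4], "delta_rot": [0, 0, -0.014], "gripper": -0.18}, {"travel": [-0.558, 0.698, 0.518], "delta_rot": [0, 0, -0.014], "gripper": -0.18}, {"travel": [-0.558, 0.698, 0.518], "delta_rot": [0, 0, -0.014], "gripper": -0.18}, {"travel": [-0.558, 0.698, 0.518], "delta_rot": [0, 0, -0.014], "gripper": -0.18}]'

```text
clock: 13.38
tool_pos: [0.6043, 0.2702, 0.0396]
eef_rot: [-0.085, 0.996, 0.0, 0.001]
contact_force: [0.3, 0.7, 0.2]
opening: 0.409
```

```bash
cat >> plan.py <<'E'
def look(label,z):
    p,t,_=pose(); print(p*1000,t); s=viewer.snapshot("wrist"); R0=rot(r.get_state()["eef_rot"])
    for d in viewer.outline_of("wrist",label)[:1]:
        v,u=np.nonzero(d["pixels"]); P=np.array([at_z(s,(a,b),z) for a,b in zip(u,v)])
        q=(P-p)@R0*1000; k=np.polyfit(q[:,0],q[:,1],1); print(d["conf"],d["at"],"tool x range",np.percentile(q[:,0],[1,99]),"slope, y at x=0",k)
    return s
E
python3 - <<'E'
from plan import *
look("tweezers",.009)
E
```

```text
[604.31123999 270.22051895  39.62897947] -170.27083556008944
0.88 [318.5, 213.2] tool x range [-70.03022817  53.85375201] slope, y at x=0 [-0.00258551 -0.01030339]
```

Emit:
play_rows --commands '[{"travel": [-0.013, 0, 0.15], "delta_rot": [0, 0, 0], "gripper": -0.18}, {"travel": [-0.013, 0, 0.24], "delta_rot": [0, 0, 0], "gripper": -0.18}, {"travel": [-0.013, 0, 0.25], "delta_rot": [0, 0, 0], "gripper": -0.18}, {"travel": [-0.013, 0, 0.25], "delta_rot": [0, 0, 0], "gripper": -1}, {"travel": [-0.013, 0, 0.25], "delta_rot": [0, 0, 0], "gripper": -1}, {"travel": [-0.013, 0, 0.25], "delta_rot": [0, 0, 0], "gripper": -1}, {"travel": [-0.013, 0, 0.25], "delta_rot": [0, 0, 0], "gripper": -1}]'

```text
clock: 14.35
tool_pos: [0.6056, 0.2707, 0.0006]
eef_rot: [-0.085, 0.996, 0.0, 0.0]
contact_force: [1.0, -0.6, 3.5]
opening: 0.102
```

Emit:
play_rows --commands '[{"travel": [0, 0, -0.3], "delta_rot": [0, 0, 0], "gripper": -1}, {"travel": [0, 0, -0.7], "delta_rot": [0, 0, 0], "gripper": -1}, {"travel": [0, 0, -0.7], "delta_rot": [0, 0, 0], "gripper": -1}]'

```text
clock: 14.72
tool_pos: [0.6079, 0.2725, 0.1101]
eef_rot: [-0.085, 0.996, 0.002, 0.004]
contact_force: [0.6, 0.6, -0.9]
opening: 0.101
```

```bash
python3 - <<'E'
from plan import *
s=look("tweezers",pose()[0][2]+.009); save(s,"wrist7.png")
plan([(469.5,-6.7,105,184.9,0,1),(469.5,-6.7,48,184.9,0,3)])
E
```

```text
[607.91816164 272.464018   110.10618871] -170.26735763719824
0.75 [319.0, 223.7] tool x range [-54.61989198  55.898824  ] slope, y at x=0 [0.0011279 0.7527165]
from [605. 270. 106.] -170.2
CALL [([0.596, -0.824, 0.002], 0.013, -1.0, 3)]
CALL [([0.574, -0.865, 0.001], 0.014, -1.0, 4), ([0.574, -0.865, 0.381], 0.014, -1.0, 4)]
end [469.4  -6.7  48.1] -175.1
```

Emit:
play_rows --commands '[{"travel": [0.596, -0.824, 0], "delta_rot": [0, 0, 0.013], "gripper": -1}, {"travel": [0.596, -0.824, 0], "delta_rot": [0, 0, 0.013], "gripper": -1}, {"travel": [0.596, -0.824, 0], "delta_rot": [0, 0, 0.013], "gripper": -1}]'

```text
clock: 15.2
tool_pos: [0.5348, 0.1281, 0.1035]
eef_rot: [-0.063, 0.998, -0.002, -0.004]
contact_force: [1.2, 0.8, 0.1]
opening: 0.105
```

Emit:
play_rows --commands '[{"travel": [0.574, -0.865, 0], "delta_rot": [0, 0, 0.014], "gripper": -1}, {"travel": [0.574, -0.865, 0], "delta_rot": [0, 0, 0.014], "gripper": -1}, {"travel": [0.574, -0.865, 0], "delta_rot": [0, 0, 0.014], "gripper": -1}, {"travel": [0.574, -0.865, 0], "delta_rot": [0, 0, 0.014], "gripper": -1}, {"travel": [0.574, -0.865, 0.25], "delta_rot": [0, 0, 0.014], "gripper": -1}, {"travel": [0.574, -0.865, 0.38], "delta_rot": [0, 0, 0.014], "gripper": -1}, {"travel": [0.574, -0.865, 0.38], "delta_rot": [0, 0, 0.014], "gripper": -1}, {"travel": [0.574, -0.865, 0.38], "delta_rot": [0, 0, 0.014], "gripper": -1}]'

```text
clock: 16.2
tool_pos: [0.47, -0.0051, 0.0488]
eef_rot: [-0.043, 0.999, 0.0, 0.0]
contact_force: [-0.2, -0.0, 0.5]
opening: 0.099
```

Emit:
play_rows --commands '[{"travel": [0, -0.007, 0.08], "delta_rot": [0, 0, 0], "gripper": -1}, {"travel": [0, -0.007, 0.125], "delta_rot": [0, 0, 0], "gripper": -1}, {"travel": [0, -0.007, 0.125], "delta_rot": [0, 0, 0], "gripper": -1}, {"travel": [0, -0.007, 0.125], "delta_rot": [0, 0, 0], "gripper": -0.4}, {"travel": [0, -0.007, 0.125], "delta_rot": [0, 0, 0], "gripper": -0.4}, {"travel": [0, -0.007, -0.1], "delta_rot": [0, 0, 0], "gripper": -0.4}, {"travel": [0, -0.007, -0.55], "delta_rot": [0, 0, 0], "gripper": -0.4}, {"travel": [0, -0.007, -0.55], "delta_rot": [0, 0, 0], "gripper": 0}]'

```text
clock: 17.2
tool_pos: [0.4717, -0.0068, 0.1348]
eef_rot: [-0.042, 0.999, 0.001, 0.003]
contact_force: [-0.1, -0.4, -1.0]
opening: 0.388
```

```bash
python3 - <<'E'
from plan import *
print(pose()[:2])
s=viewer.snapshot("wrist"); save(s,"wrist8.png")
s=viewer.snapshot("top"); W=cloud(s)
for seed in [(606,358),(535,333)]:
    m=(W[...,2]>.046)&(W[...,2]<.056)&(np.hypot(W[...,0]*1000-seed[0],W[...,1]*1000-seed[1])<25)
    print("cap",m.sum(),np.round(W[m].mean(0)*1000,1),"col",s["color"][m].mean(0))
for d in viewer.outline_of("top","vial"): 
    print(d["conf"],d["at"],at_z(s,d["at"],.03)*1000)
plan([(603,355,130,90,44,2),(603,355,75,90,44,2)])
E
```

```text
(array([ 0.47172739, -0.00683871,  0.13477987]), -175.14362003123827)
cap 70 [600.7 358.1  49.9] col [212.47142857 176.31428571 184.54285714]
cap 68 [533.3 327.8  50. ] col [223.63235294 220.61764706  90.16176471]
0.67 [273.3, 208.5] [600.27302127 358.51593685  30.        ]
0.51 [286.4, 240.5] [531.67731791 329.19882196  30.        ]
from [470.  -8. 131.] -175.2
CALL [([-0.36, 0.771, 0.002], 0.174, 0.0, 4)]
CALL [([0.094, 0.849, 0.003], 0.175, 0.0, 4)]
CALL [([0.534, 0.69, 0.003], 0.178, 0.0, 6), ([0.534, 0.69, 0.369], 0.178, 0.0, 3)]
end [603. 355.  75.] -270.0
```

View pics/wrist8.png

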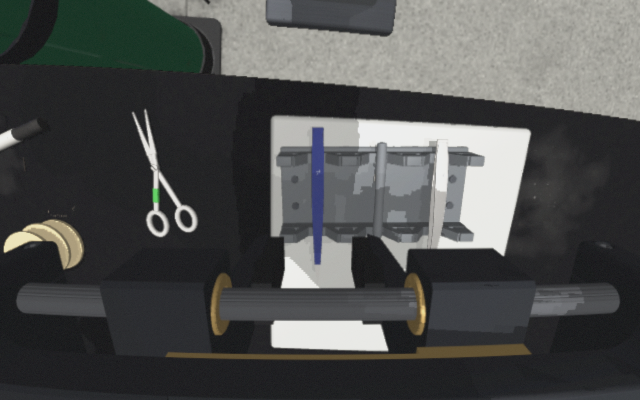

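All three instruments sit in their notches: tweezers at column 318, probe at 381, forceps at 440. Now the vial at about (602,357).

Emit:
play_rows --commands '[{"travel": [-0.36, 0.771, 0], "delta_rot": [0, 0, 0.174], "gripper": 0}, {"travel": [-0.36, 0.771, 0], "delta_rot": [0, 0, 0.174], "gripper": 0}, {"travel": [-0.36, 0.771, 0], "delta_rot": [0, 0, 0.174], "gripper": 0}, {"travel": [-0.36, 0.771, 0], "delta_rot": [0, 0, 0.174], "gripper": 0}]'

```text
clock: 17.85
tool_pos: [0.5128, 0.1129, 0.1297]
eef_rot: [0.227, 0.974, -0.001, -0.001]
contact_force: [-0.3, -0.0, -0.4]
opening: 0.5
```

Emit:
play_rows --commands '[{"travel": [0.094, 0.849, 0], "delta_rot": [0, 0, 0.175], "gripper": 0}, {"travel": [0.094, 0.849, 0], "delta_rot": [0, 0, 0.175], "gripper": 0}, {"travel": [0.094, 0.849, 0], "delta_rot": [0, 0, 0.175], "gripper": 0}, {"travel": [0.094, 0.849, 0], "delta_rot": [0, 0, 0.175], "gripper": 0}]'

```text
clock: 18.35
tool_pos: [0.5572, 0.2315, 0.1301]
eef_rot: [0.482, 0.876, -0.002, 0.0]
contact_force: [0.5, -0.4, -0.4]
opening: 0.502
```

Emit:
play_rows --commands '[{"travel": [0.547, 0.697, 0], "delta_rot": [0, 0, 0.178], "gripper": 0}, {"travel": [0.547, 0.697, 0], "delta_rot": [0, 0, 0.178], "gripper": 0}, {"travel": [0.547, 0.697, 0], "delta_rot": [0, 0, 0.178], "gripper": 0}, {"travel": [0.547, 0.697, 0], "delta_rot": [0, 0, 0.178], "gripper": 0}, {"travel": [0.547, 0.697, 0.3], "delta_rot": [0, 0, 0.178], "gripper": 0}, {"travel": [0.547, 0.697, 0.36], "delta_rot": [0, 0, 0.178], "gripper": 0}, {"travel": [0.547, 0.697, 0.36], "delta_rot": [0, 0, 0.178], "gripper": 0}]'

```text
clock: 19.23
tool_pos: [0.6028, 0.3558, 0.077]
eef_rot: [0.707, 0.708, -0.001, 0.0]
contact_force: [0.6, -0.2, 0.5]
opening: 0.498
```

```bash
python3 - <<'E'
from plan import *
s=look("vial",.03); save(s,"wrist9.png"); W=cloud(s)
for d in viewer.outline_of("wrist","vial"): 
    P=W[d["pixels"]]; P=P[np.isfinite(P[:,0])]; print(d["conf"],d["at"],at_z(s,d["at"],.04)*1000, s["color"][d["pixels"]].mean(0))
    P=P[P[:,2]>.046]; print(len(P), P.mean(0)*1000 if len(P) else 0)
E
```

```text
[602.83364671 355.78054735  77.01035318] 90.06812289262895
0.63 [220.2, 246.3] tool x range [-34.9150945   -4.50091175] slope, y at x=0 [  0.45989166 -54.5008428 ]
0.63 [220.2, 246.3] [541.15722793 343.91723689  40.        ] [144.78537736 125.1875      56.61320755]
120 [540.77903444 334.89334422  48.30330744]
0.6 [317.5, 217.7] [603.28433762 363.43117222  40.        ] [136.95838588 106.63114754  98.58953342]
853 [604.29438167 360.4952      48.61307991]
```

View pics/wrist9.png

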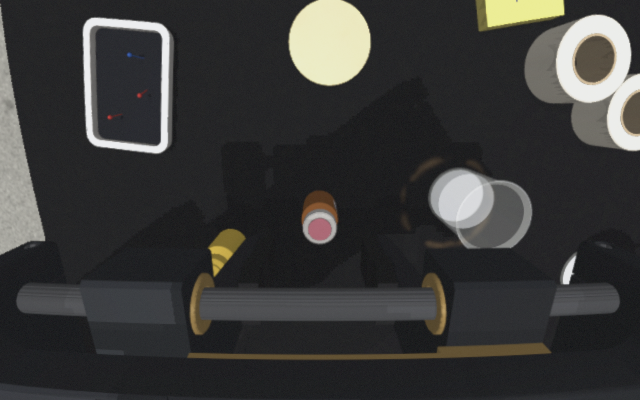

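Brown vial's cap is centred between the jaws at (320,228). Yellow is at (225,250) and the beaker at (490,215), both clear of the fingers. Grasping.

Emit:
play_rows --commands '[{"travel": [0.02, 0, 0.2], "delta_rot": [0, 0, 0], "gripper": 0}, {"travel": [0.02, 0, 0.4], "delta_rot": [0, 0, 0], "gripper": 0}, {"travel": [0.02, 0, 0.46], "delta_rot": [0, 0, 0], "gripper": 0}, {"travel": [0.02, 0, 0.46], "delta_rot": [0, 0, 0], "gripper": -1}, {"travel": [0.02, 0, 0.46], "delta_rot": [0, 0, 0], "gripper": -1}, {"travel": [0.02, 0, 0.46], "delta_rot": [0, 0, 0], "gripper": -1}]' --force 20

```text
clock: 20.12
tool_pos: [0.6039, 0.3616, 0.01]
eef_rot: [0.707, 0.707, 0.001, 0.0]
contact_force: [-0.1, 0.1, 2.6]
opening: 0.258
```

Emit:
play_rows --commands '[{"travel": [0, 0, -0.3], "delta_rot": [0, 0, 0], "gripper": -1}, {"travel": [0, 0, -0.5], "delta_rot": [0, 0, 0], "gripper": -1}, {"travel": [0, 0, -0.5], "delta_rot": [0, 0, 0], "gripper": -1}]'

```text
clock: 20.5
tool_pos: [0.605, 0.3622, 0.0869]
eef_rot: [0.707, 0.707, 0.003, 0.001]
contact_force: [0.4, 0.6, -0.2]
opening: 0.262
```

```bash
python3 - <<'E'
from plan import *
ex=np.array([np.cos(np.radians(4.9)),np.sin(np.radians(4.9))]);ey=np.array([-ex[1],ex[0]]);c=np.array([465.5,43.3])
v=c+140*ex+85*ey; d=c+140*ex+2*ey; print("vial",v,"dish",d)
plan([(v[0],v[1],85,94.9,0,2),(v[0],v[1],25,94.9,0,3)])
E
```

```text
vial [597.727903   139.94771942] dish [604.81750762  57.25105983]
from [605. 362.  87.] 90.0
CALL [([-0.733, -0.024, 0.006], -0.013, -1.0, 2)]
CALL [([-0.747, -0.055, 0.006], -0.014, -1.0, 4), ([-0.747, -0.055, 0.406], -0.014, -1.0, 4)]
end [597.8 140.   25.1] 94.9
```

Emit:
play_rows --commands '[{"travel": [-0.733, -0.024, 0], "delta_rot": [0, 0, -0.013], "gripper": -1}, {"travel": [-0.733, -0.024, 0], "delta_rot": [0, 0, -0.013], "gripper": -1}]'

```text
clock: 20.75
tool_pos: [0.5986, 0.2483, 0.0824]
eef_rot: [0.692, 0.722, -0.001, 0.0]
contact_force: [0.6, -0.8, -0.3]
opening: 0.258
```

Emit:
play_rows --commands '[{"travel": [-0.747, -0.055, 0], "delta_rot": [0, 0, -0.014], "gripper": -1}, {"travel": [-0.747, -0.055, 0], "delta_rot": [0, 0, -0.014], "gripper": -1}, {"travel": [-0.747, -0.055, 0], "delta_rot": [0, 0, -0.014], "gripper": -1}, {"travel": [-0.747, -0.055, 0.3], "delta_rot": [0, 0, -0.014], "gripper": -1}, {"travel": [-0.747, -0.055, 0.4], "delta_rot": [0, 0, -0.014], "gripper": -1}, {"travel": [-0.747, -0.055, 0.4], "delta_rot": [0, 0, -0.014], "gripper": -1}, {"travel": [-0.747, -0.055, 0.4], "delta_rot": [0, 0, -0.014], "gripper": -1}]'

```text
clock: 21.62
tool_pos: [0.5963, 0.1395, 0.0241]
eef_rot: [0.676, 0.737, 0.001, 0.0]
contact_force: [-0.2, -0.8, 0.2]
opening: 0.26
```

Emit:
play_rows --commands '[{"travel": [0, 0, 0.015], "delta_rot": [0, 0, 0], "gripper": -1}, {"travel": [0, 0, 0.024], "delta_rot": [0, 0, 0], "gripper": -1}, {"travel": [0, 0, 0.024], "delta_rot": [0, 0, 0], "gripper": -1}, {"travel": [0, 0, 0.024], "delta_rot": [0, 0, 0], "gripper": 0}, {"travel": [0, 0, 0.024], "delta_rot": [0, 0, 0], "gripper": 0}, {"travel": [0, 0, -0.2], "delta_rot": [0, 0, 0], "gripper": 0}, {"travel": [0, 0, -0.6], "delta_rot": [0, 0, 0], "gripper": 0}, {"travel": [0, 0, -0.6], "delta_rot": [0, 0, 0], "gripper": 1}]'

```text
clock: 22.62
tool_pos: [0.599, 0.1396, 0.1178]
eef_rot: [0.676, 0.737, 0.004, 0.002]
contact_force: [0.7, 0.1, -0.8]
opening: 0.588
```

```bash
python3 - <<'E'
from plan import *
print(pose()[:2])
s=viewer.snapshot("wrist"); save(s,"wrist10.png")
s=viewer.snapshot("top"); W=cloud(s)
m=(abs(W[...,0]-.473)<.07)&(abs(W[...,1]-.443)<.07)&(s["color"].min(2)>130); P=W[m]
rc=cv2.minAreaRect(P[:,:2].astype(np.float32)*1000); print("dish",m.sum(),rc)
x,y=rc[0]
plan([(x,y,100,82.5,88,2),(x,y,45,82.5,88,3)])
E
```

```text
(array([0.59904188, 0.13962426, 0.11776014]), 94.8738513460994)
dish 395 ((473.7181091308594, 444.3060607910156), (87.49546813964844, 61.21288299560547), 83.35282897949219)
from [596. 139. 114.] 94.9
CALL [([0.693, -0.21, 0.03], 0.023, 1.0, 2)]
CALL [([0.679, -0.261, 0.031], 0.023, 1.0, 2)]
CALL [([0.672, -0.316, 0.031], 0.023, 1.0, 4), ([0.672, -0.316, 0.398], 0.023, 1.0, 4)]
end [473.7 444.3  44.9] 82.5
```

View pics/wrist10.png

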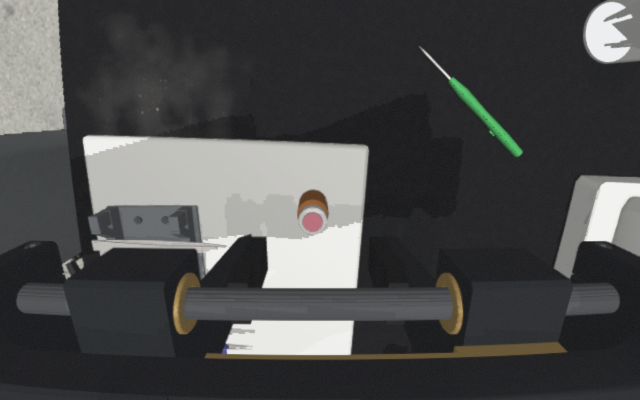

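Vial stands upright on the board at (313,215). Now the dish.

Emit:
play_rows --commands '[{"travel": [0.693, -0.21, 0.03], "delta_rot": [0, 0, 0.022], "gripper": 1}, {"travel": [0.693, -0.21, 0.03], "delta_rot": [0, 0, 0.022], "gripper": 1}]'

```text
clock: 22.98
tool_pos: [0.5535, 0.2412, 0.107]
eef_rot: [0.701, 0.713, -0.001, -0.001]
contact_force: [0.2, 1.5, 0.3]
opening: 0.905
```

Emit:
play_rows --commands '[{"travel": [0.679, -0.261, 0.031], "delta_rot": [0, 0, 0.022], "gripper": 1}, {"travel": [0.679, -0.261, 0.031], "delta_rot": [0, 0, 0.022], "gripper": 1}]'

```text
clock: 23.22
tool_pos: [0.5119, 0.3431, 0.1022]
eef_rot: [0.725, 0.689, -0.001, -0.001]
contact_force: [0.3, 0.0, 0.3]
opening: 1.0
```

Emit:
play_rows --commands '[{"travel": [0.672, -0.316, 0.031], "delta_rot": [0, 0, 0.022], "gripper": 1}, {"travel": [0.672, -0.316, 0.031], "delta_rot": [0, 0, 0.022], "gripper": 1}, {"travel": [0.672, -0.316, 0.031], "delta_rot": [0, 0, 0.022], "gripper": 1}, {"travel": [0.672, -0.316, 0.25], "delta_rot": [0, 0, 0.022], "gripper": 1}, {"travel": [0.672, -0.316, 0.4], "delta_rot": [0, 0, 0.022], "gripper": 1}, {"travel": [0.672, -0.316, 0.4], "delta_rot": [0, 0, 0.022], "gripper": 1}, {"travel": [0.672, -0.316, 0.4], "delta_rot": [0, 0, 0.022], "gripper": 1}]'

```text
clock: 24.1
tool_pos: [0.4732, 0.4432, 0.0443]
eef_rot: [0.749, 0.662, -0.0, 0.0]
contact_force: [0.7, -0.3, 0.1]
opening: 1.004
```

```bash
python3 - <<'E'
from plan import *
s=look("wax_dish",.012); save(s,"wrist11.png")
E
```

```text
[473.24098656 443.16256623  44.2897229 ] 82.95980811211712
0.86 [322.5, 223.4] tool x range [-37.1613444   42.39710198] slope, y at x=0 [-1.00135066e-03  1.85613372e+00]
```

View pics/wrist11.png

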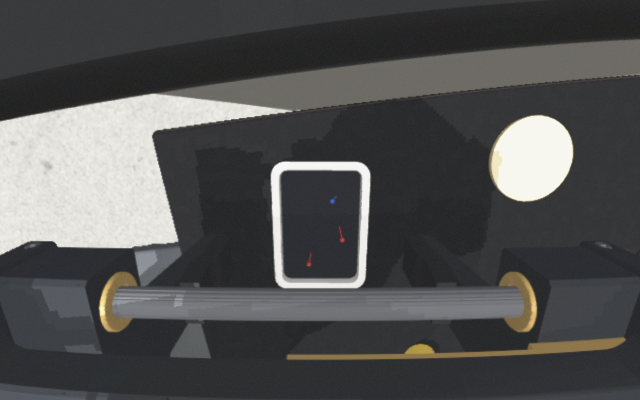

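Dish (272–370, 163–288) is square between the jaws. Petri is clear at (530,158).

Emit:
play_rows --commands '[{"travel": [0.007, 0.01, 0.15], "delta_rot": [0, 0, 0], "gripper": 1}, {"travel": [0.007, 0.01, 0.27], "delta_rot": [0, 0, 0], "gripper": 1}, {"travel": [0.007, 0.01, 0.28], "delta_rot": [0, 0, 0], "gripper": 1}, {"travel": [0.007, 0.01, 0.28], "delta_rot": [0, 0, 0], "gripper": -0.2}, {"travel": [0.007, 0.01, 0.28], "delta_rot": [0, 0, 0], "gripper": -0.2}, {"travel": [0.007, 0.01, 0.28], "delta_rot": [0, 0, 0], "gripper": -0.2}, {"travel": [0.007, 0.01, 0.28], "delta_rot": [0, 0, 0], "gripper": -0.2}]' --force 25

```text
clock: 25.08
tool_pos: [0.4741, 0.4448, 0.0021]
eef_rot: [0.749, 0.663, -0.0, -0.0]
contact_force: [-0.5, -1.0, -1.4]
opening: 0.661
```

Emit:
play_rows --commands '[{"travel": [0, 0, -0.2], "delta_rot": [0, 0, 0], "gripper": -0.2}, {"travel": [0, 0, -0.5], "delta_rot": [0, 0, 0], "gripper": -0.2}, {"travel": [0, 0, -0.7], "delta_rot": [0, 0, 0], "gripper": -0.2}, {"travel": [0, 0, -0.7], "delta_rot": [0, 0, 0], "gripper": -0.2}]'

```text
clock: 25.58
tool_pos: [0.4756, 0.4461, 0.1097]
eef_rot: [0.749, 0.663, 0.003, -0.0]
contact_force: [0.1, -0.1, -1.2]
opening: 0.66
```

```bash
python3 - <<'E'
from plan import *
p,t,_=pose(); s=look("wax_dish",p[2]+.012)
print(r.get_state()["opening"])
s=viewer.snapshot("top"); W=cloud(s); 
m=(W[...,2]>.055)&(W[...,2]<.065)&(np.hypot(W[...,0]*1000-598,W[...,1]*1000-140)<25); print("vial cap",m.sum(),W[m].mean(0)*1000)
plan([(605,57,105,94.9,44,2),(605,57,30,94.9,44,3)])
E
```

```text
[475.59221589 446.05211419 109.6742473 ] 83.00664455399021
0.82 [318.7, 237.8] tool x range [-37.61468398  41.73364   ] slope, y at x=0 [0.00139463 0.23125318]
0.6613699630990686
vial cap 75 [592.83379205 135.42026637  59.37985248]
from [473. 444. 106.] 83.0
CALL [([-0.81, 0.391, 0.002], -0.022, 0.0, 3)]
CALL [([-0.84, 0.336, 0.002], -0.022, 0.0, 3)]
CALL [([-0.878, 0.282, 0.002], -0.022, 0.0, 5), ([-0.878, 0.282, 0.502], -0.022, 0.0, 5)]
end [605.  57.  30.] 94.9
```

Emit:
play_rows --commands '[{"travel": [-0.81, 0.391, 0], "delta_rot": [0, 0, -0.022], "gripper": -0.2}, {"travel": [-0.81, 0.391, 0], "delta_rot": [0, 0, -0.022], "gripper": -0.2}, {"travel": [-0.81, 0.391, 0], "delta_rot": [0, 0, -0.022], "gripper": -0.2}]'

```text
clock: 26.1
tool_pos: [0.5193, 0.3093, 0.1055]
eef_rot: [0.728, 0.685, -0.003, 0.002]
contact_force: [-0.3, 1.4, -0.6]
opening: 0.662
```

Emit:
play_rows --commands '[{"travel": [-0.84, 0.336, 0], "delta_rot": [0, 0, -0.022], "gripper": -0.2}, {"travel": [-0.84, 0.336, 0], "delta_rot": [0, 0, -0.022], "gripper": -0.2}, {"travel": [-0.84, 0.336, 0], "delta_rot": [0, 0, -0.022], "gripper": -0.2}]'

```text
clock: 26.48
tool_pos: [0.5623, 0.1822, 0.1059]
eef_rot: [0.704, 0.71, -0.002, 0.001]
contact_force: [0.2, 0.5, -0.8]
opening: 0.662
```

Emit:
play_rows --commands '[{"travel": [-0.4, 0.15, 0], "delta_rot": [0, 0, -0.022], "gripper": -0.2}, {"travel": [-0.7, 0.25, 0], "delta_rot": [0, 0, -0.022], "gripper": -0.2}, {"travel": [-0.854, 0.306, 0], "delta_rot": [0, 0, -0.022], "gripper": -0.2}, {"travel": [-0.854, 0.306, 0], "delta_rot": [0, 0, -0.022], "gripper": -0.2}, {"travel": [-0.854, 0.306, 0.3], "delta_rot": [0, 0, -0.022], "gripper": -0.2}, {"travel": [-0.854, 0.306, 0.5], "delta_rot": [0, 0, -0.022], "gripper": -0.2}, {"travel": [-0.854, 0.306, 0.5], "delta_rot": [0, 0, -0.022], "gripper": -0.2}, {"travel": [-0.854, 0.306, 0.5], "delta_rot": [0, 0, -0.022], "gripper": -0.2}]'

```text
clock: 27.48
tool_pos: [0.6096, 0.0635, 0.0329]
eef_rot: [0.675, 0.737, 0.001, -0.0]
contact_force: [0.2, -0.6, -0.9]
opening: 0.662
```

Emit:
play_rows --commands '[{"travel": [-0.02, 0, 0.08], "delta_rot": [0, 0, 0], "gripper": -0.2}, {"travel": [-0.02, 0, 0.125], "delta_rot": [0, 0, 0], "gripper": -0.2}, {"travel": [-0.02, 0, 0.135], "delta_rot": [0, 0, 0], "gripper": -0.2}, {"travel": [-0.02, 0, 0.135], "delta_rot": [0, 0, 0], "gripper": -0.2}, {"travel": [-0.02, 0, 0.135], "delta_rot": [0, 0, 0], "gripper": 0.5}, {"travel": [-0.02, 0, 0.135], "delta_rot": [0, 0, 0], "gripper": 0.5}, {"travel": [-0.02, 0, -0.1], "delta_rot": [0, 0, 0], "gripper": 0.5}, {"travel": [-0.02, 0, -0.5], "delta_rot": [0, 0, 0], "gripper": 0.5}, {"travel": [-0.02, 0, -0.5], "delta_rot": [0, 0, 0], "gripper": 0.5}]'

```text
clock: 28.6
tool_pos: [0.6131, 0.0588, 0.1116]
eef_rot: [0.676, 0.737, 0.004, 0.003]
contact_force: [0.2, 0.2, -0.0]
opening: 0.749
```

Emit:
play_rows --commands '[{"travel": [0.95, -0.5, 0], "delta_rot": [0, 0, 0], "gripper": 0.5}, {"travel": [0.95, -0.5, 0], "delta_rot": [0, 0, 0], "gripper": 0.5}, {"travel": [0.95, -0.5, 0], "delta_rot": [0, 0, 0], "gripper": 0.5}]'

```text
clock: 28.98
tool_pos: [0.5199, 0.1972, 0.1064]
eef_rot: [0.675, 0.738, -0.0, -0.001]
contact_force: [-0.1, -0.4, 0.1]
opening: 0.749
```

Emit:
play_rows --commands '[{"travel": [0.95, -0.5, 0], "delta_rot": [0, 0, 0], "gripper": 0.5}, {"travel": [0.95, -0.5, 0], "delta_rot": [0, 0, 0], "gripper": 0.5}, {"travel": [0.95, -0.5, 0], "delta_rot": [0, 0, 0], "gripper": 0.5}, {"travel": [0.95, -0.5, 0], "delta_rot": [0, 0, 0], "gripper": 0.5}]'

```text
clock: 29.48
tool_pos: [0.4329, 0.3329, 0.1064]
eef_rot: [0.674, 0.739, -0.0, -0.001]
contact_force: [1.0, 0.0, -0.6]
opening: 0.749
```

```bash
python3 - <<'E'
from plan import *
s=viewer.snapshot("top"); W=cloud(s); save(s,"f_top.png")
cv2.imwrite("pics/f_crop.png",cv2.resize(cv2.cvtColor(s["color"][150:330,300:500],cv2.COLOR_RGB2BGR),None,fx=3.3,fy=3.3,interpolation=cv2.INTER_CUBIC))
c=np.array([.4655,.0433]); a=np.radians(4.9); M=np.array([[np.cos(a),-np.sin(a)],[np.sin(a),np.cos(a)]])
for l,z in [("forceps",.039),("needle_probe",.036),("tweezers",.039),("wax_dish",.02),("vial",.03)]:
    for d in viewer.outline_of("top",l)[:2]:
        v,u=np.nonzero(d["pixels"]); P=np.array([at_z(s,q,z)[:2] for q in zip(u,v)]); Q=((P-c)@M*1000).astype(np.float32)
        rc=cv2.minAreaRect(Q); zz=W[d["pixels"]][:,2]; print(l,round(d["conf"],2),"rest-frame",np.round(rc[0],1),np.round(rc[1]),round(rc[2],1),"x ext",np.round([Q[:,0].min(),Q[:,0].max()]),"z med",np.round(np.nanmedian(zz)*1000,1))
for l in ["glass_beaker","petri"]:
    for d in viewer.outline_of("top",l)[:1]: print(l,d["at"])
E
```

```text
forceps 0.77 rest-frame [ 2.6 48.6] [13. 99.] 88.3 x ext [-47.  52.] z med 36.8
needle_probe 0.55 rest-frame [-0.4 -0.1] [89.  8.] 0.1 x ext [-45.  44.] z med 35.7
needle_probe 0.48 rest-frame [  1.6 -50.1] [ 11. 119.] 89.4 x ext [-58.  61.] z med 36.7
tweezers 0.85 rest-frame [  7.6 -50. ] [ 14. 131.] 89.3 x ext [-58.  73.] z med 36.5
wax_dish 0.62 rest-frame [142.5   0.4] [58. 80.] 0.2 x ext [113. 172.] z med 16.6
glass_beaker [267.7, 162.0]
petri [226.8, 209.0]
```

View pics/f_crop.png

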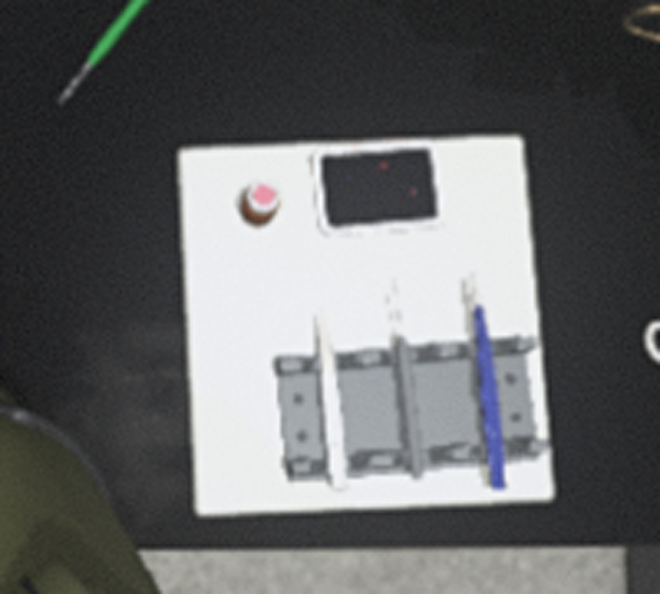

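```bash
python3 - <<'E'
from plan import *
s=viewer.snapshot("top"); W=cloud(s); ok=True
c=np.array([.4655,.0433]); a=np.radians(4.9); M=np.array([[np.cos(a),-np.sin(a)],[np.sin(a),np.cos(a)]])
Q=(W[...,:2]-c)@M*1000; Z=W[...,2]*1000
for n,y in [("forceps",50),("probe",0),("tweezers",-50)]:
    m=(abs(Q[...,1]-y)<4)&(abs(Q[...,0])<42)&(Z>31)&(Z<48); k=np.polyfit(Q[m][:,0],Z[m],1); print(n,m.sum(),"tilt",k[0].round(3),"z",k[1].round(1)); ok&=abs(k[0])<.08
m=(Z>55)&(Z<66)&(np.hypot(Q[...,0]-138,Q[...,1]-83)<25); v=Q[m].mean(0); print("vial cap",m.sum(),v,Z[m].mean()); ok&=m.sum()>20
print(ok)
if ok: r.finish_job(); print("handed in",r.get_state()["clock"])
E
```

```text
forceps 157 tilt 0.058 z 37.5
probe 137 tilt -0.004 z 36.0
tweezers 152 tilt 0.066 z 37.7
vial cap 73 [134.37965426  81.08586024] 59.654580773370306
True
the job is handed in; nothing more can be done
the job is handed in; nothing more can be done
```

The job is handed in at about 29.5 s of the 99 s allowed. All five things are in place, with my last checks inside the limits. `finish_job()` reports no verdict, so I don't know the score.

Positions below are in the rest's frame, from the last top pictures.

| Item | Where it ended up | Limit it had to meet |
|---|---|---|
| Forceps | y +49 mm, origin at x about +10 mm | y 40 to 60, x −12 to 30 |
| Needle probe | y 0 mm, origin at x about +20 mm | y −10 to 10, x −2 to 40 |
| Tweezers | y −50 mm, origin at x about +11 mm | y −60 to −40, x −12 to 35 |
| Wax dish | 142.5 mm behind the rest, 0.4 mm off its middle line, yaw within 0.2° | 115 to 165 mm, 15 mm, 0.2 rad |
| Vial | upright, about 81 mm left of the dish's centre and 8 mm nearer the rest | 64 to 104 mm, 20 mm |

Checks that disagreed or fell short:
- **Tilt:** along-length slopes came out at 0.06 for the forceps and 0.07 for the tweezers, and 0.00 for the probe (limit 0.12). The two tools taper in height, which probably explains their slopes.
- **Dish offset:** I set the dish down about 5 mm left of the middle line by the arm's reading, while the picture says 0.4 mm. Both are inside the 15 mm limit.
- **Vial:** the detector missed the vial in the final top picture, so I found it from the depth image and by eye.
- **Beaker and petri dish:** their detected positions in the picture shifted by 2 to 3 pixels (roughly 4 to 7 mm, limit 15 mm). I put this down to detector noise, because the arm was kept clear of both. I did not measure them more closely.

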